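# Load a vial in the luminometer and hold its bayonet cap turned open

## Task

Count the sample on the luminometer: stand the blue-capped vial upright in the round sample chamber, set the black chamber cap on the collar with its two lugs in the two notches, push it fully down against its spring and turn it clockwise (seen from above) a quarter turn as far as it goes, which opens the shutter. The shutter springs shut if the cap is let go, so finish still gripping the cap, holding it pressed flush on the collar and turned to the stop. Leave the flasks, the white bottle and the carton where they stand.

Things in the scene. Friction and masses are not known exactly. Their poses are not given: they have to be found in the camera images.
- luminometer: Fixed bench instrument: grey base 114 x 184 mm, 13 mm high, with a white round turret (sample chamber, 74 mm across) and to its right a white case with sloping key panel, 66 mm high, spanning y -140 to -33, x -55 to 55 mm. Origin on the turret's vertical axis at bench level; x to the instrument's back, y to its left, z up.
- collar_rim (a point): Centre of the flat rim of the aluminium collar on the turret, at luminometer z = 78 mm (axes as the luminometer). Rim radius 34 mm, round opening of radius 22.5 mm, lips 5 mm thick. Two notches, 12 mm wide, run from the opening out to radius 28 mm, one towards -x and one towards +x.
- well_floor (a point): Centre of the floor of the vial well, at luminometer z = 46 mm, 32 mm below the collar rim; the well's radius is 15.5 mm. A vial standing in it rises 22 mm above the rim. In the collar, above the well, lies a sprung ring (opening radius 16.5 mm, top free at z = 74 mm) that carries the cap's skirt.
- vial: Glass sample vial with blue screw cap, 27 mm diameter, 54 mm high in all (cap: upper 14 mm, 24.5 to 27 mm across), 30 g, loose on the bench, upright; origin at the centre of its underside, z up. Grip it no more than 19 mm below its top, so that the fingertips stay above the collar.
- chamber_cap: Black cap, 66 mm across, 63 mm high, 70 g, standing on its lower rim; origin at that rim's centre, z up. Hollow skirt, radius 21 outside, 18 inside, 37 mm deep (goes over the vial's top). Two steel lugs at the lower edge towards +x and -x, 8 mm wide, out to radius 27, z 0 to 4 mm. Flange radius 33, underside at z = 12 mm. Fits either way round (half a turn is the same).
- cap_bar (a point): Middle of the top of the cap's grip bar, at cap z = 63 mm (axes as the cap). The bar runs along the cap's x, in line with the lugs: 46 mm long, 14 mm thick, 22 mm high, on the cap's round top (radius 24 mm) at z = 41 mm.
- cap_seat (a point): Point of the luminometer's axis where the cap's origin lies when pushed fully down: luminometer z = 66 mm, flange flush on the collar. Lugs in the notches, the cap rests at z = 74 mm on the sprung ring, which gives from 3 N and takes 9 N when fully down. From 5 mm down the lugs are below the lips and can turn, clockwise seen from above only; the other way is blocked.
- shutter (a joint): Shutter in the turret, carried along by the cap's lugs after about 0.1 rad of play: 0 = shut, with the lugs at the notches; grows clockwise seen from above up to its stop at 1.48 rad (the cap itself has then made a quarter turn, 1.57 rad). It is open from 1.25 rad. A spring turns it back (0.05 N m at 0, 0.14 N m at the stop).
- flask: Bystander: the conical glass flask nearest the luminometer, 64 mm across, 105 mm high; origin at the centre of its underside.
- hdpe_bottle: Bystander: white plastic reagent bottle, 52 mm across, 100 mm high; origin at the centre of its underside.
- strip_carton: Bystander: small flat white carton, 32 x 90 x 22 mm; origin at the centre of its underside.
There are look-alikes about, which are no part of the job. What is shaped like the chamber_cap but red or yellow is not meant.

How it is judged:
By the outcome, as a careful person would: the job done as asked, in the order asked, and still so for the second after the job is handed in, while the arm keeps its last pose, push and grip.
It also fails if it takes over 58 s, if anything falls off the work surface, if the arm or the gripper's body presses on something with over 40 N, if the wrist force passes 120 N, or if a joint passes its speed limit or range.

## Robot

A 6-joint arm with a two-finger parallel gripper is mounted at the origin on a cart in front of the work surface, level with it; the furniture and walls round the work are solid. World frame = base frame: x ahead of the robot, y to its left, z up, the work surface at z = 0. Lengths are in mm, angles in rad, forces in N, time in s.
With the tool pointing down it reaches from about 275 to 975 mm from the base axis. Payload 8.4 kg.
Tool frame: the origin (TCP) lies at the very end of the fingers, on their centre line; the grasp point (between the pads) lies 19 mm behind it (pinch_z is the distance from the TCP to the grasp point, in mm); z points along the fingers, y is the line along which they close (so a half turn about z gives the same grasp; the last joint's range is limited). The gripper opens to 92 mm and grips with 3 to 60 N. Pads are 20 mm wide; open, the fingers measure 128 mm over their backs; the gripper's body (75 mm by 189 mm) begins 69 mm behind the grasp point.
Start: joints at [-1.147, 0.353, 1.633, -0, 1.155, -0.002], TCP at [258.155, -569.196, 214.583] pointing down, gripper open.
Joint ranges: [-2.63, 2.63], [-0.92, 2.1], [0.06, 2.66], [-1.3, 4.44], [0, 2.69], [-3.02, 3.02]. Speed limits (rad/s): [2.22, 2.22, 2.79, 3.14, 3.14, 3.14].

## Interface

Orientations are given as a rotation vector (axis times angle).
In Python, from workcell import get_obs, snapshot, close_job, pinch_z gives the robot as it stands. The module is installed in compiled form; this text tells all that it offers.
- The arm moves only by the tool jog_arm, never from a script. Its argument "motion" is a list of rows, each an object with "offset": the shift along the world's x, y, z in units of 40 mm (1.0 is 40 mm), a list of three; "angular": the turn, a rotation vector about the world's x, y, z in units of 8 degrees (1.0 is 8 degrees), a list of three. A call has 1 to 12 rows; each row shifts and turns the commanded pose from where the row before left it; what a row does not reach is not made up. A row lasts 1/10 s, in which the tool goes at most 50 mm and 8.59 degrees, less where a joint would pass 70% of its speed; a pose out of reach is approached as far as the arm can. A call is refused whole if a number of a shift passes 1 or a number of a turn 1, either way. A call with a gripper value outside its range is refused whole. "jaw" is the opening, from -1 (shut) to 1 (fully open), set as the call begins (left out, the last holds). The fingers move at their own pace and stop on an object; "newtons" is the grip in N (left out, the last holds). Time passes only in rows, so rows that do not move let the fingers close. It gives the time, the measured TCP pose, the force, the opening and the grip force at its end, in the units of the state.
- get_obs(): the state, without advancing time (a new reading comes with each control period).
- snapshot(name): name is "side" or "top" or "wrist"; returns a dict with "frame" (420x560x3 uint8, blue, green, red), "depth" (420x560 float32, mm along the optical axis (not along the pixel's ray), 0 where there is no reading), "mtx" (3x3 intrinsics, pixels), "eye" and "orientation" of the camera in the world. Camera axes: x right, y up, looking along -z (the intrinsics and any distortion apply to the point x, -y, -z); pixel columns grow to the right and rows downward; lengths in mm; the calibration is good to about 2 mm. A picture is of the moment at which its call begins.
- close_job(): hands the job in; it is judged then, once.
The state is a dict: "time": time; "joint_positions": joint angles; "joint_velocities": joint speeds; "effort": joint torques, N m; "ee_pos": TCP position; "eef_rot": TCP orientation; "force": force on the tool from outside, world axes, zero at the start; "wrist_torque": the same for the moment, N m; "grip_width": finger opening in mm; "finger_force": force on a finger pad.
Only numpy, scipy, OpenCV 4.12 (cv2) and the standard library are available. Lean on these libraries where they do the work, as an engineer would, in place of code of your own. Each camera call takes 0.05 s, during which the arm holds its last target. There are 200 camera calls.

## Working session

There is one attempt and no reset: what is moved stays moved. The work goes in short steps, Python scripts to look and compute and a tool call to move; the robot and the scene stay as the last step left them, time stands still between calls to the robot, and variables do not carry over. Pictures are saved under pics/ and viewed, at most 10 in all, crops included, and the job is handed in when it is done.

Besides the shell and the picture viewer there is one more tool, called after "Call:" in YAML: its name, and indented under it one key for each argument. jog_arm: Moves the arm, as the interface text tells. Its arguments: {"type":"object","properties":{"motion":{"type":"array","items":{"type":"object","properties":{"offset":{"type":"array","items":{"type":"number"}},"angular":{"type":"array","items":{"type":"number"}}}}},"jaw":{"type":"number"},"newtons":{"type":"number"}},"required":["motion"]}

```bash
mkdir -p pics; cat > h.py <<'E'
import numpy as np,cv2,pickle
from scipy.spatial.transform import Rotation as R
from workcell import get_obs,snapshot,close_job,pinch_z
def cam(n):
    s=snapshot(n); pickle.dump(s,open(n+'.pkl','wb')); return s
def rot(s):
    o=np.array(s['orientation'],float)
    return o if o.shape==(3,3) else (R.from_rotvec(o).as_matrix() if o.size==3 else R.from_quat(o).as_matrix())
def cloud(s):
    d=s['depth'];K=s['mtx'];v,u=np.mgrid[:d.shape[0],:d.shape[1]]
    p=np.stack([(u-K[0][2])/K[0][0]*d,-(v-K[1][2])/K[1][1]*d,-d],-1)
    return p@rot(s).T+np.array(s['eye'])
E
python3 - <<'E'
from h import *
print(get_obs(),pinch_z if not callable(pinch_z) else pinch_z())
ims=[]
for n in ['top','side']:
    s=cam(n); print(n,{k:s[k] for k in s if k not in('frame','depth')}); cv2.imwrite(f'pics/{n}1.png',cv2.resize(s['frame'],(800,600)))
E
```

```text
{'time': 0.0, 'joint_positions': array([-1.14741126e+00,  3.53671061e-01,  1.63409548e+00, -1.80873413e-05,
        1.15521386e+00, -2.40560655e-03]), 'joint_velocities': array([ 0.0015874 ,  0.00089679, -0.00097866,  0.00020367, -0.00068428,
        0.00030613]), 'effort': array([ 2.59787506e-03, -5.93846154e+01, -3.34217727e+01,  6.99711288e-02,
        2.32863869e-02, -1.35817240e-04]), 'ee_pos': array([ 257.94376549, -568.75925041,  213.86592853]), 'eef_rot': array([-3.06934015e+00, -6.63514676e-01,  4.80665638e-04]), 'force': array([ 0.15476397, -0.21837736, -0.9097811 ]), 'wrist_torque': array([ 0.01052341, -0.04381473,  0.03723533]), 'finger_force': 0.0, 'grip_width': 92.2314043111851} 18.700000000000003
top {'mtx': array([[396.46218808,   0.        , 277.2300761 ],
       [  0.        , 396.46218808, 205.18453357],
       [  0.        ,   0.        ,   1.        ]]), 'eye': array([ 334.68449865,  263.88482413, 1076.78580868]), 'orientation': array([ 0.13915447, -0.08912158, -1.5672421 ])}
side {'mtx': array([[446.13935469,   0.        , 273.99936698],
       [  0.        , 446.13935469, 208.05904961],
       [  0.        ,   0.        ,   1.        ]]), 'eye': array([111.26210534, 977.57220369, 599.92163542]), 'orientation': array([ 0.31353735, -1.28207711, -2.34762171])}
```

View pics/top1.png

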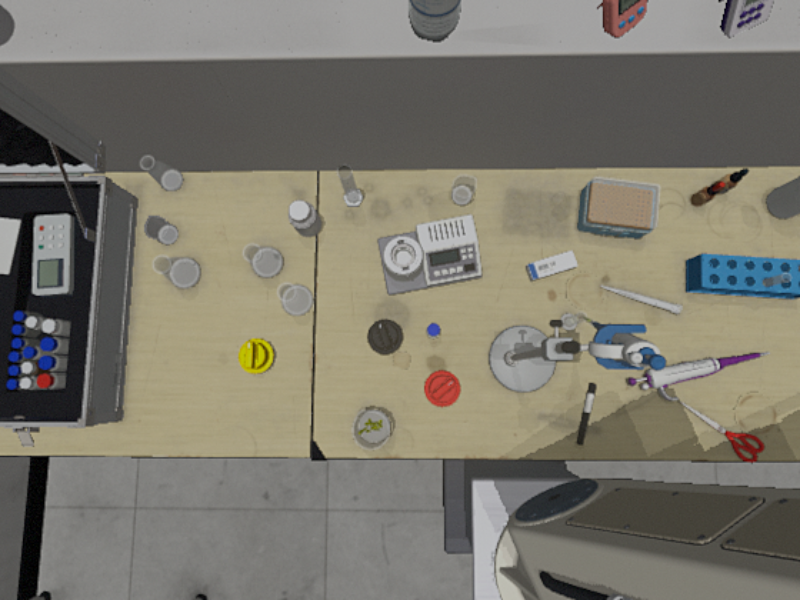

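View pics/side1.png

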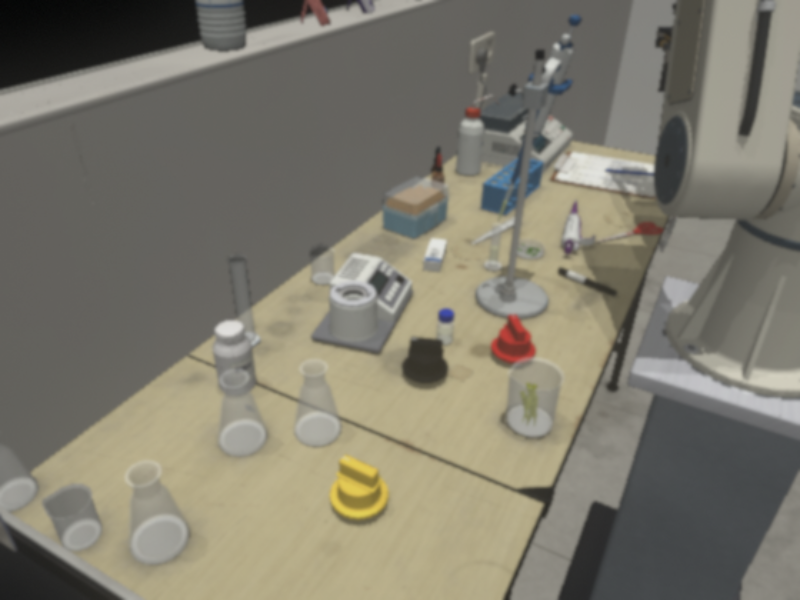

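The top view (800x600) shows the turret at (403,256), the black cap at (385,337) and the vial's blue top at (433,330). A tall stand at (525,357) is between these and the arm, so I'll measure it too.

```bash
python3 - <<'E'
from h import *
s=pickle.load(open('top.pkl','rb'));P=cloud(s);f=s['frame']
def at(u,v): return P[int(v*.7),int(u*.7)].round(0)
for n,uv in dict(turret=(403,256),rim=(403,240),cap=(385,337),vial=(433,330),red=(442,388),base=(525,380),pole1=(565,345),pole2=(520,352),pole3=(600,345),pole4=(655,360),table=(300,420),flask=(295,298),tall=(350,175),beaker=(373,425)).items(): print(n,at(*uv))
x,y,z=P[...,0],P[...,1],P[...,2]
# stand & surroundings max height map
for y0 in range(-300,400,50):
    print(y0,[int(np.nanmax(z[(y>=y0)&(y<y0+50)&(x>=x0)&(x<x0+50)&(z<1000)],initial=-1)) for x0 in range(200,800,50)])
# vial: blue
hsv=cv2.cvtColor(f,cv2.COLOR_BGR2HSV)
m=(hsv[...,0]>105)&(hsv[...,0]<130)&(hsv[...,1]>120)&(z>40)&(z<62)
m[:, :280]=0; m[:,330:]=0
print('vial',m.sum(),P[m].mean(0),P[m].min(0),P[m].max(0))
crop=np.hstack([cv2.resize(f[150:260,245:345],None,fx=5,fy=5,interpolation=cv2.INTER_CUBIC)])
cv2.imwrite('pics/crop1.png',crop)
# turret rim circle fit
import scipy.optimize as so
tx=P[179,282]
m=(z>72)&(z<84)&(np.hypot(x-tx[0],y-tx[1])<60); print('rim',m.sum(),P[m].mean(0),P[m].min(0),P[m].max(0))
cx=P[236,269]
for a,b in((50,75),(32,46),(5,18)):
    m=(z>a)&(z<b)&(np.hypot(x-cx[0],y-cx[1])<55); 
    if m.sum(): print('cap',a,b,m.sum(),P[m].mean(0),P[m].min(0),P[m].max(0))
    if a==50:
        q=P[m][:,:2]; w,V=np.linalg.eigh(np.cov(q.T)); print(w,V[:,1])
# base rectangle orientation
m=(z>8)&(z<18)&(np.hypot(x-tx[0],y-tx[1]+50)<170)
mm=m.astype(np.uint8); n,l,st,c=cv2.connectedComponentsWithStats(mm); i=1+np.argmax(st[1:,4]); print(st[i]); 
q=P[(l==i)][:,:2].astype(np.float32); print('base',cv2.minAreaRect(q))
m=(z>8)&(z<70)&(np.hypot(x-tx[0],y-tx[1]+50)<170)
n,l,st,c=cv2.connectedComponentsWithStats(m.astype(np.uint8)); i=l[179,282] or 1+np.argmax(st[1:,4]);q=P[(l==i)][:,:2].astype(np.float32); print('all',st[i],cv2.minAreaRect(q))
E
```

```text
turret [555. 284.  48.]
rim [579. 284.  72.]
cap [406. 317.  65.]
vial [420. 230.  54.]
red [315. 216.  61.]
base [328.  61.  12.]
pole1 [372.  90. 414.]
pole2 [380.  68.  16.]
pole3 [373.  39. 383.]
pole4 [354.   2. 446.]
table [253. 477.   2.]
flask [470. 473. 104.]
tall [694. 381. 101.]
beaker [249. 338.  37.]
-300 [10, 11, 28, 28, 5, 66, 65, 64, 5, 97, 351, 326]
-250 [5, 25, 29, 25, 5, 60, 65, 5, 4, 4, 398, 400]
-200 [5, 23, 31, 21, 5, 17, 5, 82, 82, 81, 398, 435]
-150 [4, 7, 24, -1, 13, 13, 7, 76, 84, 82, 399, 443]
-100 [580, 16, 16, 3, 4, 5, 5, 4, 85, 84, 399, 399]
-50 [653, 14, 449, 450, 237, 11, 26, 26, 75, 4, 399, 437]
0 [672, 5, 448, 449, 16, 4, 26, 25, 4, 4, 399, 452]
50 [6, 5, 20, 418, 365, 6, 21, 6, 4, 4, 399, 399]
100 [4, 5, 16, 369, 12, 3, 49, 64, 5, 61, 399, 399]
150 [7, 43, 65, 5, 4, 5, 57, 71, 71, 61, 399, 399]
200 [4, 67, 68, 4, 56, 11, 74, 71, 70, 5, 399, 487]
250 [4, 8, 5, 40, 43, 17, 81, 81, 68, 5, 400, 481]
300 [87, 86, 6, 64, 66, 15, 81, 81, 12, 4, 399, 401]
350 [87, 86, 4, 4, 15, 5, 5, 6, 4, 152, 398, 399]
vial 54 [418.63018385 229.68145658  53.98517922] [409
[... 228 characters left out ...]
4971824 318.63707978  61.88705064] [385.63789768 306.9467912   54.84310731] [429.70271708 330.6845361   66.6262955 ]
[ 15.84097004 173.15422458] [-0.9355533  -0.35318555]
cap 32 46 170 [407.73503738 318.40950229  40.87412518] [383.96710289 294.97743927  33.32450877] [433.94785713 342.30016326  45.45330006]
cap 5 18 139 [404.73551595 316.37184725  15.95886219] [364.47838331 285.02740945   5.18613733] [441.55765552 351.99968423  17.98234819]
[267 182  42  25 311]
base ((530.23388671875, 270.68182373046875), (69.28034973144531, 102.62761688232422), 10.269258499145508)
all [276 173  13  12 124] ((555.3435668945312, 284.2872314453125), (26.797475814819336, 31.534944534301758), 0.0735078975558281)
```

View pics/crop1.png

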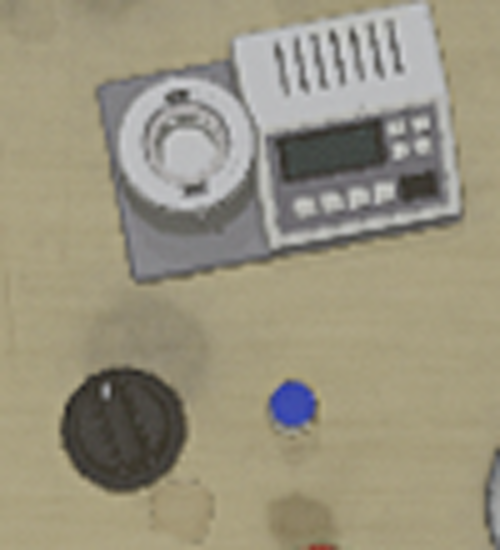

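The crop shows the notches at crop px (178,97) and (193,187), which puts the instrument yaw near +10°. The cap bar lies at about 20.7°, and the vial is at about (419,230). The stand reaches z = 450, so I'll go up and swing round it on the far side, turning the tool to +110° on the way.

Call:
jog_arm:
  motion:
    - {"offset":[0.3,0.6,1.0],"angular":[0,0,1]}
    - {"offset":[0.3,0.6,1.0],"angular":[0,0,1]}
    - {"offset":[0.3,0.6,1.0],"angular":[0,0,1]}
    - {"offset":[0.3,0.6,1.0],"angular":[0,0,1]}
    - {"offset":[0.3,0.6,1.0],"angular":[0,0,1]}
    - {"offset":[0.3,0.6,1.0],"angular":[0,0,1]}
    - {"offset":[0.7,1.0,0],"angular":[0,0,1]}
    - {"offset":[0.7,1.0,0],"angular":[0,0,1]}
    - {"offset":[0.7,1.0,0],"angular":[0,0,1]}
    - {"offset":[0.7,1.0,0],"angular":[0,0,1]}
  jaw: 0
  newtons: 20

```text
time: 1.1
ee_pos: [442.7, -263.4, 454.5]
eef_rot: [1.919, 2.488, -0.0]
force: [0.5, -0.2, -0.3]
grip_width: 45.9
finger_force: 0.0
```

Call:
jog_arm:
  motion:
    - {"offset":[0.7,1.0,0],"angular":[0,0,1]}
    - {"offset":[0.7,1.0,0],"angular":[0,0,1]}
    - {"offset":[0.7,1.0,0],"angular":[0,0,1]}
    - {"offset":[0.7,1.0,0],"angular":[0,0,1]}
    - {"offset":[0,1.0,0],"angular":[0,0,1]}
    - {"offset":[0,1.0,0],"angular":[0,0,1]}
    - {"offset":[0,1.0,0],"angular":[0,0,1]}
    - {"offset":[0,1.0,0],"angular":[0,0,1]}
    - {"offset":[0,1.0,0],"angular":[0,0,1]}
    - {"offset":[0,1.0,0],"angular":[0,0,1]}
    - {"offset":[0,1.0,0],"angular":[0,0,1]}
    - {"offset":[-0.2,1.0,0],"angular":[0,0,1]}

```text
time: 2.3
ee_pos: [546.1, 216.4, 453.9]
eef_rot: [0.565, -3.09, 0.0]
force: [0.7, -0.4, -0.7]
grip_width: 45.9
finger_force: 0.0
```

```bash
python3 - <<'E'
from h import *
o=get_obs();print(o['ee_pos'],o['joint_positions'])
s=cam('wrist');print(s['eye'],s['orientation'],s['mtx']);cv2.imwrite('pics/w1.png',cv2.resize(s['frame'],(800,600)))
E
```

```text
[546.12193427 216.4168065  453.9037643 ] [ 3.74820302e-01  1.62115817e-01  1.37404785e+00 -1.29221734e-04
  1.60622590e+00 -1.55758546e+00]
[472.05684025 188.91374078 624.03050957] [-0.18965226 -0.27516446  1.91764301] [[329.47185714   0.         283.04973208]
 [  0.         329.47185714 202.53614535]
 [  0.           0.           1.        ]]
```

View pics/w1.png

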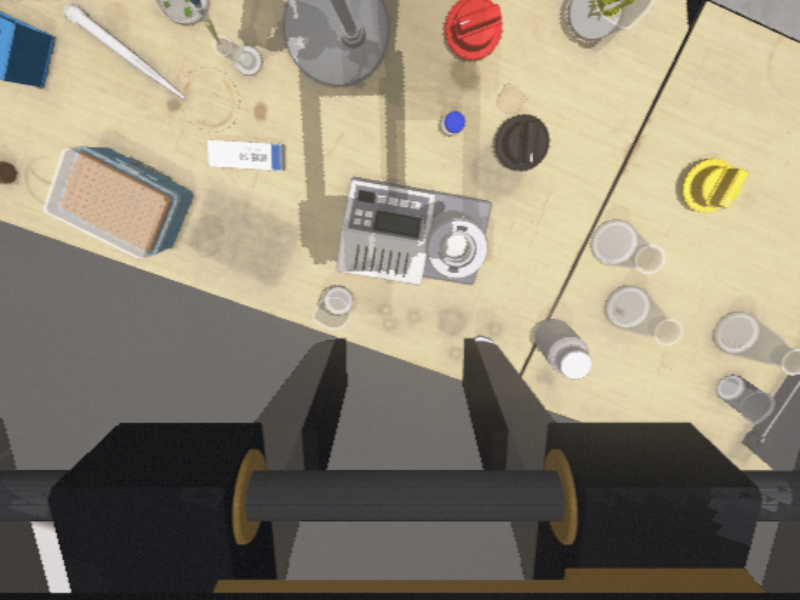

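The wrist view shows the turret at (455,250), the vial at (454,122), the black cap at (522,142) and the carton at (245,155), all clear of the fingers. I'll go lower to measure more finely.

Call:
jog_arm:
  motion:
    - {"offset":[-0.2,0.2,-0.9]}
    - {"offset":[-0.2,0.2,-0.9]}
    - {"offset":[-0.2,0.2,-0.9]}
    - {"offset":[-0.2,0.2,-0.9]}
    - {"offset":[-0.2,0.2,-0.9]}
    - {"offset":[-0.2,0.2,-0.9]}
    - {"offset":[0,0,0]}
    - {"offset":[0,0,0]}

```text
invalid input
```

```bash
python3 - <<'E'
from h import *
o=get_obs();print(o['ee_pos'],o['joint_positions'])
s=cam('wrist');print(s['eye']);cv2.imwrite('pics/w2.png',cv2.resize(s['frame'][:300],(800,429),interpolation=cv2.INTER_CUBIC))
E
```

```text
[544.52265818 221.5339525  453.70034753] [ 0.38163043  0.16292604  1.37350233  0.003613    1.60603166 -1.561832  ]
[471.02998794 192.62171712 623.82777805]
```

View pics/w2.png

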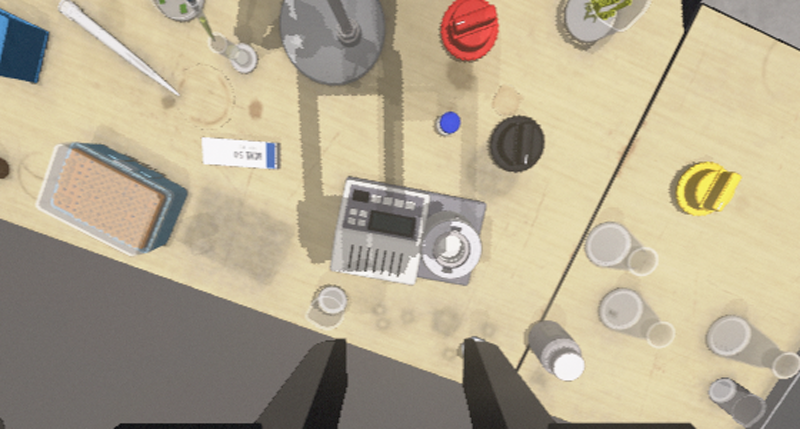

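The view hasn't changed: turret at (452,247), cap at (517,143). The call was refused because its rows had no "angular", so I'm resending it.

Call:
jog_arm:
  motion:
    - {"offset":[-0.2,0.2,-0.9],"angular":[0,0,0]}
    - {"offset":[-0.2,0.2,-0.9],"angular":[0,0,0]}
    - {"offset":[-0.2,0.2,-0.9],"angular":[0,0,0]}
    - {"offset":[-0.2,0.2,-0.9],"angular":[0,0,0]}
    - {"offset":[-0.2,0.2,-0.9],"angular":[0,0,0]}
    - {"offset":[-0.2,0.2,-0.9],"angular":[0,0,0]}
    - {"offset":[0,0,0],"angular":[0,0,0]}
    - {"offset":[0,0,0],"angular":[0,0,0]}

```text
time: 3.2
ee_pos: [498.4, 262.3, 239.1]
eef_rot: [0.555, -3.091, 0.001]
force: [0.7, 0.2, -0.1]
grip_width: 45.7
finger_force: 0.0
```

```bash
python3 - <<'E'
from h import *
o=get_obs();print(o['ee_pos'],o['joint_positions'])
s=cam('wrist');print(s['eye']);cv2.imwrite('pics/w3.png',cv2.resize(s['frame'][:300],(800,429),interpolation=cv2.INTER_CUBIC))
P=cloud(s);x,y,z=P[...,0],P[...,1],P[...,2];f=s['frame']
hsv=cv2.cvtColor(f,cv2.COLOR_BGR2HSV)
m=(hsv[...,0]>105)&(hsv[...,0]<130)&(hsv[...,1]>120)&(np.hypot(x-419,y-230)<30)&(z>45)
q=P[m];print('vial',m.sum(),q.mean(0),q.min(0),q.max(0),cv2.minEnclosingCircle(q[:,:2].astype(np.float32)))
for n,c,lo,hi,r in(('rim',(550,284),76,83,50),('flange',(408,318),13,22,50),('top',(408,318),37,46,40),('bar',(408,318),58,69,40)):
    m=(z>lo)&(z<hi)&(np.hypot(x-c[0],y-c[1])<r);q=P[m];print(n,m.sum(),q.mean(0),q.min(0),q.max(0),cv2.minEnclosingCircle(q[:,:2].astype(np.float32)))
    if n=='bar': print(cv2.minAreaRect(q[:,:2].astype(np.float32)))
E
```

```text
[498.42678113 262.25358035 239.06810861] [ 4.81941941e-01  2.34461854e-01  1.74031352e+00 -4.21164708e-04
  1.16761733e+00 -1.44414638e+00]
[424.16112531 235.26131604 409.20016389]
vial 373 [420.80892673 230.88787013  57.22347527] [410.04789279 220.17592507  52.46743734] [431.92097697 241.34186091 409.20016389] ((420.8945617675781, 230.83358764648438), 11.041532516479492)
rim 1626 [551.90392961 285.94160343  77.91170888] [517.8712088  252.04075617  76.00410573] [586.85818625 320.81200331  80.05072128] ((552.7392578125, 286.62835693359375), 34.894989013671875)
flange 967 [410.57690778 312.65163927  17.36291751] [376.47573981 287.64676468  13.11745332] [443.84935347 354.89747859  21.91756469] ((410.352294921875, 321.4005432128906), 33.92795944213867)
top 897 [410.74105211 317.77667341  41.32893915] [384.57038585 297.18666919  37.24772664] [436.31318213 345.08216366  45.96953202] ((410.4395751953125, 320.723388671875), 25.873769760131836)
bar 632 [410.0210292  320.13411987  62.50282149] [387.67765414 307.34684323  58.18041322] [433.19807806 334.05379758  65.55804245] ((410.4378662109375, 320.196533203125), 23.044267654418945)
((410.1168212890625, 320.7947082519531), (45.17369079589844, 14.17585563659668), 21.595748901367188)
```

View pics/w3.png

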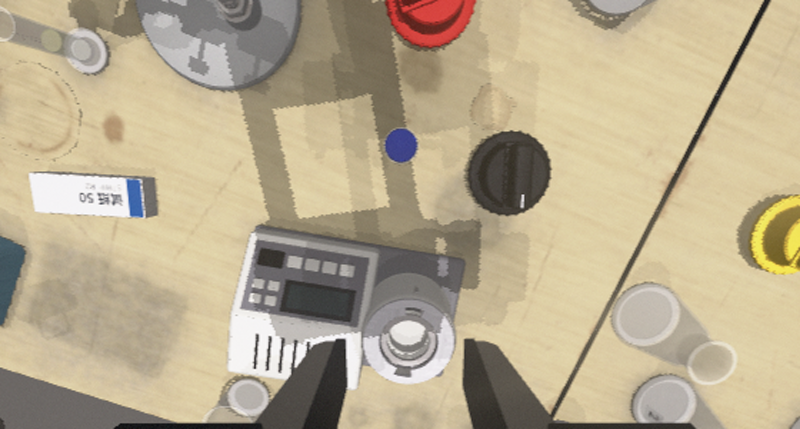

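The wrist view gives, in world coordinates, the vial at (420.9,230.8), the cap at (410.2,320.5) with bar yaw 21.6°, and the rim at (552.3,286.4). Next is the vial.

Call:
jog_arm:
  motion:
    - {"offset":[-0.97,-0.39,0],"angular":[0,0,0]}
    - {"offset":[-0.97,-0.39,0],"angular":[0,0,0]}
    - {"offset":[0,0,-1],"angular":[0,0,0]}
    - {"offset":[0,0,-1],"angular":[0,0,0]}
    - {"offset":[0,0,-1],"angular":[0,0,0]}
    - {"offset":[0,0,-0.9],"angular":[0,0,0]}
    - {"offset":[0,0,-0.7],"angular":[0,0,0]}
    - {"offset":[0,0,-0.4],"angular":[0,0,0]}
    - {"offset":[0,0,0],"angular":[0,0,0]}

```text
time: 4.15
ee_pos: [421.5, 231.4, 38.4]
eef_rot: [0.555, -3.092, 0.0]
force: [-0.2, 1.0, 0.4]
grip_width: 46.2
finger_force: 0.0
```

Call:
jog_arm:
  motion:
    - {"offset":[0,0,0],"angular":[0,0,0]}
    - {"offset":[0,0,0],"angular":[0,0,0]}
    - {"offset":[0,0,0],"angular":[0,0,0]}
    - {"offset":[0,0,0],"angular":[0,0,0]}
    - {"offset":[0,0,0],"angular":[0,0,0]}
    - {"offset":[0,0,0],"angular":[0,0,0]}
  jaw: -0.7
  newtons: 15

```text
time: 4.75
ee_pos: [421.9, 232.1, 39.9]
eef_rot: [-0.556, 3.089, 0.001]
force: [0.8, -1.1, 7.5]
grip_width: 26.2
finger_force: 15.1
```

Call:
jog_arm:
  motion:
    - {"offset":[0,0,0.5],"angular":[0,0,0]}
    - {"offset":[0,0,0.8],"angular":[0,0,0]}
    - {"offset":[0,0,0.9],"angular":[0,0,0]}
    - {"offset":[0,0,0.7],"angular":[0,0,0]}
    - {"offset":[0,0,0.3],"angular":[0,0,0]}
    - {"offset":[0,0,0],"angular":[0,0,0]}
    - {"offset":[0,0,0],"angular":[0,0,0]}

```text
time: 5.45
ee_pos: [420.1, 231.4, 165.8]
eef_rot: [0.556, -3.091, 0.0]
force: [0.3, 0.1, -0.8]
grip_width: 25.5
finger_force: 15.0
```

```bash
python3 - <<'E'
from h import *
o=get_obs();print(o['ee_pos'],o['eef_rot'],o['grip_width'],o['force'])
s=cam('wrist');print(s['eye']);P=cloud(s);x,y,z=P[...,0],P[...,1],P[...,2]
c=s['frame'][170:330,200:360];cv2.imwrite('pics/w4.png',cv2.resize(c,None,fx=3.7,fy=3.7,interpolation=cv2.INTER_CUBIC))
hsv=cv2.cvtColor(s['frame'],cv2.COLOR_BGR2HSV)
m=(hsv[...,0]>105)&(hsv[...,0]<130)&(hsv[...,1]>120)&(np.hypot(x-421,y-231)<30)&(z>120)
q=P[m];print('vial',m.sum(),q.mean(0),q.min(0),q.max(0))
k=q[:,2]>q[:,2].max()-4; print(k.sum(),q[k].mean(0),cv2.minEnclosingCircle(q[k][:,:2].astype(np.float32)))
t=cam('side'); cv2.imwrite('pics/s2.png',cv2.resize(t['frame'][150:270,240:380],None,fx=4,fy=4,interpolation=cv2.INTER_CUBIC))
E
```

```text
[420.07703293 231.37849112 165.79120416] [ 5.56233798e-01 -3.09130110e+00  3.29201001e-04] 25.494988796969558 [ 0.28506458  0.09295131 -0.76654731]
[345.82759245 204.26708871 335.88842928]
vial 1607 [416.49719121 230.82205364 179.76593409] [405.89530105 219.6143319  168.50792344] [429.92951997 243.03589604 182.47282187]
1419 [417.25825455 231.34036677 180.35020844] ((417.9707336425781, 231.8925018310547), 12.123184204101562)
```

View pics/w4.png

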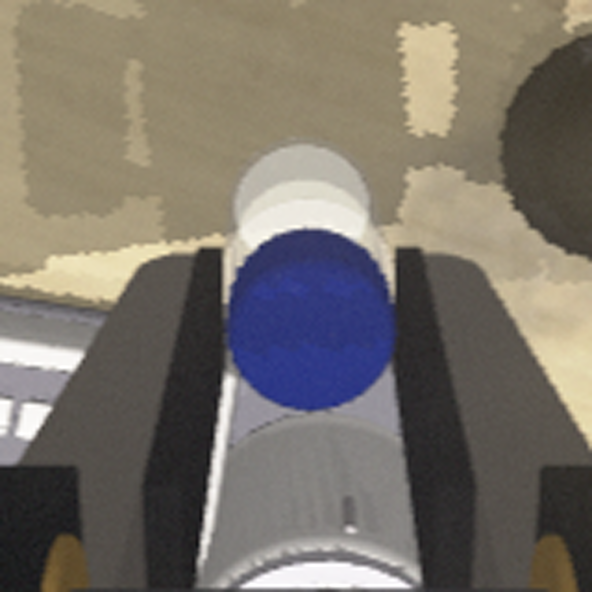

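View pics/s2.png

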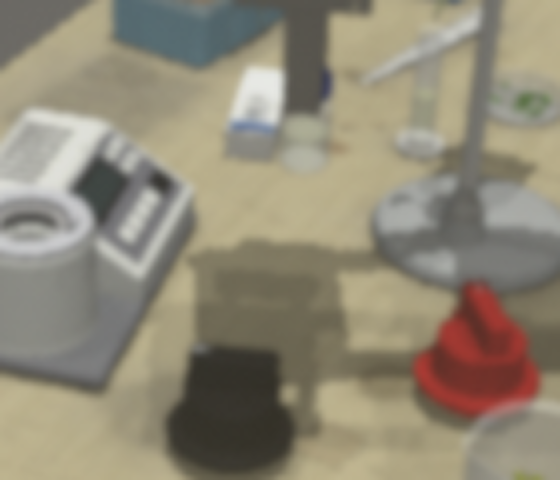

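The wrist crop shows the vial held between the pads, with its cap top at (311,320) and its base near (302,195). The side crop shows it hanging upright below the fingers. I'll check the tilt and centre by projection.

```bash
cat >> h.py <<'E'
def proj(s,p):
    K=s['mtx'];c=(np.atleast_2d(p)-s['eye'])@rot(s); return np.c_[K[0][2]+K[0][0]*c[:,0]/-c[:,2],K[1][2]+K[1][1]*c[:,1]/c[:,2]]
def ray(s,uv,zz):
    K=s['mtx'];d=rot(s)@np.array([(uv[0]-K[0][2])/K[0][0],-(uv[1]-K[1][2])/K[1][1],-1]);e=np.array(s['eye']);return e+d*(zz-e[2])/d[2]
E
python3 - <<'E'
from h import *
s=pickle.load(open('wrist.pkl','rb'));f=s['frame']
hsv=cv2.cvtColor(f,cv2.COLOR_BGR2HSV)
m=((hsv[...,0]>105)&(hsv[...,0]<130)&(hsv[...,1]>120)).astype(np.uint8); m[:200]=0;m[300:]=0
n,l,st,c=cv2.connectedComponentsWithStats(m);i=1+np.argmax(st[1:,4]);print(st[i],c[i])
a=np.linspace(0,2*np.pi,40)
for cx,cy in((418,231.9),(420.1,231.4)):
    for zz,r in((180.8,12.25),(127,13.5)):
        q=proj(s,np.c_[cx+r*np.cos(a),cy+r*np.sin(a),0*a+zz]);print(cx,zz,'crop bbox',((q.min(0)-[200,170])*3.7).round(),((q.max(0)-[200,170])*3.7).round())
# bottom from picture
print(ray(s,(200+302/3.7,170+208/3.7),127))
E
```

```text
[ 262  234   45   47 1611] [283.46679081 257.55183116]
418 180.8 crop bbox [225. 258.] [400. 417.]
418 127 crop bbox [237. 134.] [385. 274.]
420.1 180.8 crop bbox [216. 270.] [391. 428.]
420.1 127 crop bbox [231. 144.] [378. 283.]
[419.07066432 230.56803843 127.        ]
```

Call:
jog_arm:
  motion:
    - {"offset":[0.9,0.35,0],"angular":[0,0,0]}
    - {"offset":[0.9,0.35,0],"angular":[0,0,0]}
    - {"offset":[0.9,0.35,0],"angular":[0,0,0]}
    - {"offset":[0.9,0.35,0],"angular":[0,0,0]}
    - {"offset":[0.6,0.3,0],"angular":[0,0,0]}
    - {"offset":[0,0,0],"angular":[0,0,0]}
    - {"offset":[0,0,0],"angular":[0,0,0]}
    - {"offset":[0,0,0],"angular":[0,0,0]}

```text
time: 6.35
ee_pos: [587.1, 298.9, 165.3]
eef_rot: [0.556, -3.089, 0.001]
force: [-0.3, -0.0, -1.0]
grip_width: 25.9
finger_force: 15.0
```

```bash
python3 - <<'E'
from h import *
o=get_obs();print(o['ee_pos'],o['eef_rot'],o['grip_width'],o['force'])
s=cam('wrist');print(s['eye']);P=cloud(s);x,y,z=P[...,0],P[...,1],P[...,2]
m=(z>75)&(z<82)&(np.hypot(x-552,y-286)<50);q=P[m]
print(m.sum(),q.mean(0),cv2.minEnclosingCircle(q[:,:2].astype(np.float32)))
print(proj(s,[[552.3,286.4,78],[586,286,78],[518,286,78]]))
c=s['frame'];u,v=proj(s,[552.3,286.4,78])[0].astype(int);print(u,v)
u0,v0=max(u-75,0),max(v-75,0);print(u0,v0);cv2.imwrite('pics/w5.png',cv2.resize(c[v0:v0+150,u0:u0+150],None,fx=4,fy=4,interpolation=cv2.INTER_CUBIC))
E
```

```text
[587.13607979 298.92613951 165.33965117] [ 5.55781795e-01 -3.08945688e+00  1.16738313e-03] 25.90163020445844 [-0.289675   -0.04407823 -1.04317957]
[513.17335608 271.99066992 335.61264063]
3295 [552.07113987 285.75550259  77.83764181] ((553.148193359375, 286.2170715332031), 34.510562896728516)
[[282.82278556 161.97691369]
 [267.90671967 200.45568793]
 [298.08774442 119.65722985]]
282 161
207 86
```

View pics/w5.png

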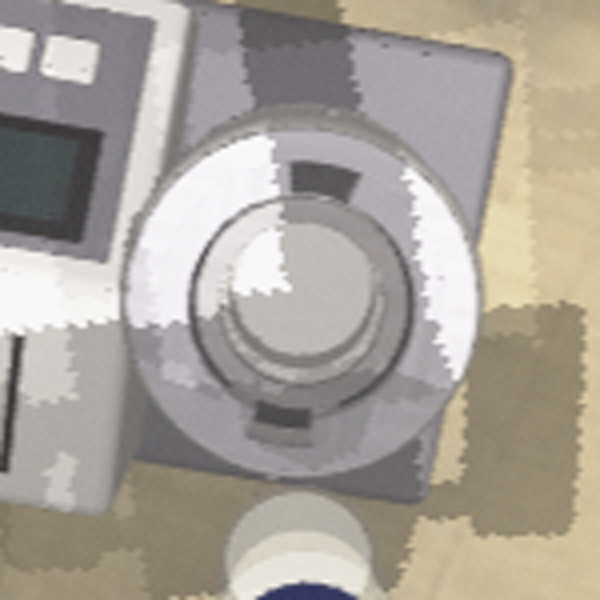

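The rim opening is centred at crop px (301,302). The notches are at (326,180) and (283,415), and the vial's base is at the bottom (224 to 372, top edge 491).

```bash
python3 - <<'E'
from h import *
s=pickle.load(open('wrist.pkl','rb'));T=np.array([587.1,298.9])
px=lambda a,b:(207+a/4,86+b/4)
c=ray(s,px(301,302),78);print('rim',c)
a=ray(s,px(328,163),78);b=ray(s,px(281,440),78);d=(a-b)[:2]
print(a,b,'notch mid',(a+b)/2,'angle(b-a)',np.degrees(np.arctan2(-d[1],-d[0])),np.hypot(*d))
t=np.linspace(0,2*np.pi,80)
for dx,dy in((0,0),(-2,0),(0,-1),(-1,-1)):
    q=proj(s,np.c_[T[0]+dx+13.5*np.cos(t),T[1]+dy+13.5*np.sin(t),0*t+126]);q=(q-[207,86])*4
    print(dx,dy,q.min(0),q.max(0))
E
```

```text
rim [552.10382704 285.84679973  78.        ]
[525.31938499 281.39462203  78.        ] [579.83072961 291.82648428  78.        ] notch mid [552.5750573  286.61055315  78.        ] angle(b-a) 10.83373487819992 55.50054452305044
0 0 [221.03729897 490.50618493] [380.34434495 640.15781467]
-2 0 [224.96844914 479.7306062 ] [384.64977767 630.08646693]
0 -1 [215.46453554 488.5051373 ] [374.84427399 638.28752462]
-1 -1 [217.42475953 483.11899396] [376.98895217 633.25333802]
```

Call:
jog_arm:
  motion:
    - {"offset":[-0.5,-0.18,0],"angular":[0,0,0]}
    - {"offset":[-0.37,-0.13,0],"angular":[0,0,0]}
    - {"offset":[0,0,0],"angular":[0,0,0]}
    - {"offset":[0,0,-0.5],"angular":[0,0,0]}
    - {"offset":[0,0,-0.5],"angular":[0,0,0]}
    - {"offset":[0,0,-0.3],"angular":[0,0,0]}
    - {"offset":[0,0,-0.15],"angular":[0,0,0]}
    - {"offset":[0,0,0],"angular":[0,0,0]}
    - {"offset":[0,0,0],"angular":[0,0,0]}

```text
time: 7.3
ee_pos: [554.2, 287.5, 109.1]
eef_rot: [-0.556, 3.091, 0.0]
force: [-0.4, 0.2, 0.6]
grip_width: 26.2
finger_force: 15.0
```

Call:
jog_arm:
  motion:
    - {"offset":[-0.03,-0.02,-0.15],"angular":[0,0,0]}
    - {"offset":[0,0,-0.15],"angular":[0,0,0]}
    - {"offset":[0,0,-0.15],"angular":[0,0,0]}
    - {"offset":[0,0,0],"angular":[0,0,0]}
    - {"offset":[0,0,0],"angular":[0,0,0]}

```text
time: 7.8
ee_pos: [552.5, 286.4, 90.3]
eef_rot: [0.556, -3.092, 0.0]
force: [-0.2, 0.3, -1.0]
grip_width: 25.8
finger_force: 15.0
```

Call:
jog_arm:
  motion:
    - {"offset":[0,0,-0.05],"angular":[0,0,0]}
    - {"offset":[0,0,-0.05],"angular":[0,0,0]}
    - {"offset":[0,0,-0.03],"angular":[0,0,0]}
    - {"offset":[0,0,0],"angular":[0,0,0]}
    - {"offset":[0,0,0],"angular":[0,0,0]}

```text
time: 8.3
ee_pos: [553.1, 286.5, 86.0]
eef_rot: [-0.556, 3.091, 0.0]
force: [-0.2, -1.3, 5.8]
grip_width: 25.9
finger_force: 15.0
```

The vial has touched the floor, so I'll release it and go up.

Call:
jog_arm:
  motion:
    - {"offset":[0,0,0],"angular":[0,0,0]}
    - {"offset":[0,0,0],"angular":[0,0,0]}
    - {"offset":[0,0,0],"angular":[0,0,0]}
    - {"offset":[0,0,0.4],"angular":[0,0,0]}
    - {"offset":[0,0,0.8],"angular":[0,0,0]}
    - {"offset":[-0.6,0.2,0.8],"angular":[0,0,0]}
    - {"offset":[-0.9,0.2,0.4],"angular":[0,0,0]}
    - {"offset":[-0.4,0.2,0],"angular":[0,0,0]}
    - {"offset":[0,0,0],"angular":[0,0,0]}
    - {"offset":[0,0,0],"angular":[0,0,0]}
  jaw: 0

```text
time: 9.3
ee_pos: [476.7, 310.6, 181.2]
eef_rot: [-0.558, 3.091, -0.0]
force: [-0.3, -0.5, 0.1]
grip_width: 46.0
finger_force: 0.0
```

```bash
python3 - <<'E'
from h import *
o=get_obs();print(o['ee_pos'],o['eef_rot'],o['grip_width'],o['force'])
s=cam('wrist');P=cloud(s);x,y,z=P[...,0],P[...,1],P[...,2]
hsv=cv2.cvtColor(s['frame'],cv2.COLOR_BGR2HSV)
m=(hsv[...,0]>105)&(hsv[...,0]<130)&(hsv[...,1]>120)&(np.hypot(x-552,y-286)<30)
q=P[m];print('vial',m.sum(),*(q.min(0),q.mean(0),q.max(0)) if m.sum() else '')
for n,c,lo,hi,r in(('rim',(552,286),76,83,50),('top',(410,320),37,46,35),('bar',(410,320),58,69,40)):
    m=(z>lo)&(z<hi)&(np.hypot(x-c[0],y-c[1])<r);q=P[m][:,:2].astype(np.float32);print(n,m.sum(),q.mean(0),cv2.minEnclosingCircle(q))
    if n=='bar': print(cv2.minAreaRect(q))
t=cam('side');a=np.vstack([cv2.resize(s['frame'][:,80:480],(500,525))]);b=cv2.resize(t['frame'][170:260,200:250],(292,525),interpolation=cv2.INTER_CUBIC)
cv2.imwrite('pics/w6.png',np.hstack([a,b]))
E
```

```text
[476.72215436 310.55375057 181.23603584] [-5.57892222e-01  3.09139360e+00 -4.05692102e-04] 45.99313006234217 [-0.26594627 -0.54375239  0.07264372]
vial 0
rim 1533 [544.03503 289.30157] ((552.5514526367188, 286.4840393066406), 34.573856353759766)
top 1339 [409.65082 319.45068] ((410.3266296386719, 321.3096008300781), 26.243253707885742)
bar 867 [409.85275 320.61224] ((410.228515625, 321.82647705078125), 23.18401527404785)
((410.35552978515625, 321.3106994628906), (45.992820739746094, 13.949638366699219), 21.79924201965332)
```

View pics/w6.png

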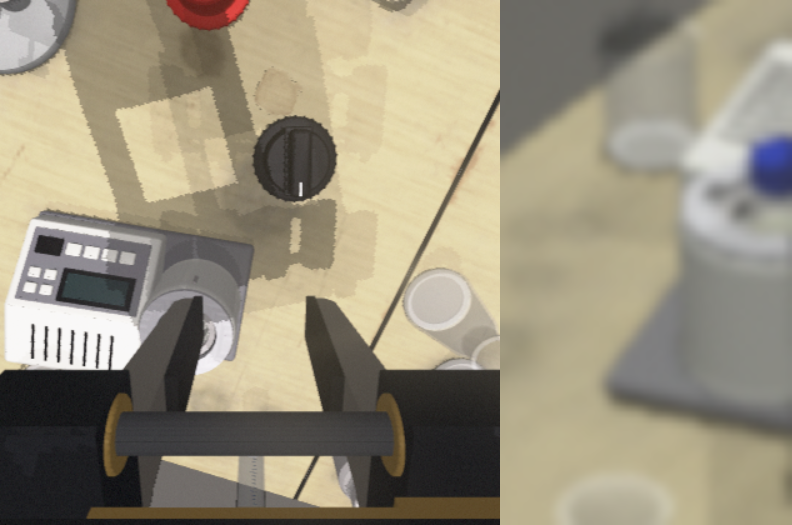

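The side crop shows the vial standing in the chamber with its blue cap above the rim. The black cap is at (410.3,321.0), yaw 21.7°, and I'll grip its bar next.

Call:
jog_arm:
  motion:
    - {"offset":[-0.9,0.13,0],"angular":[0,0,0.15]}
    - {"offset":[-0.76,0.13,0],"angular":[0,0,0]}
    - {"offset":[0,0,-0.8],"angular":[0,0,0]}
    - {"offset":[0,0,-0.9],"angular":[0,0,0]}
    - {"offset":[0,0,-0.8],"angular":[0,0,0]}
    - {"offset":[0,0,-0.5],"angular":[0,0,0]}
    - {"offset":[0,0,-0.3],"angular":[0,0,0]}
    - {"offset":[0,0,-0.1],"angular":[0,0,0]}
    - {"offset":[0,0,0],"angular":[0,0,0]}
    - {"offset":[0,0,0],"angular":[0,0,0]}

```text
time: 10.4
ee_pos: [410.9, 321.2, 46.1]
eef_rot: [-0.588, 3.085, 0.001]
force: [-0.1, 0.2, -0.2]
grip_width: 45.8
finger_force: 0.0
```

Call:
jog_arm:
  motion:
    - {"offset":[0,0,0],"angular":[0,0,0]}
    - {"offset":[0,0,0],"angular":[0,0,0]}
    - {"offset":[0,0,0],"angular":[0,0,0]}
    - {"offset":[0,0,0],"angular":[0,0,0]}
    - {"offset":[0,0,0],"angular":[0,0,0]}
    - {"offset":[0,0,0],"angular":[0,0,0]}
    - {"offset":[0,0,0],"angular":[0,0,0]}
  jaw: -0.9
  newtons: 45

```text
time: 11.1
ee_pos: [410.3, 320.9, 45.5]
eef_rot: [-0.589, 3.086, 0.0]
force: [-0.3, -0.5, 2.9]
grip_width: 13.9
finger_force: 45.0
```

Call:
jog_arm:
  motion:
    - {"offset":[0,0,0.5],"angular":[0,0,0]}
    - {"offset":[0,0,0.8],"angular":[0,0,0]}
    - {"offset":[0,0,0.9],"angular":[0,0,0]}
    - {"offset":[0,0,0.5],"angular":[0,0,-0.7]}
    - {"offset":[0,0,0.2],"angular":[0,0,-0.7]}
    - {"offset":[0,0,0],"angular":[0,0,0]}
    - {"offset":[0,0,0],"angular":[0,0,0]}

```text
time: 11.8
ee_pos: [409.9, 320.6, 160.9]
eef_rot: [0.289, -3.128, 0.0]
force: [-0.4, 0.3, -1.0]
grip_width: 13.3
finger_force: 45.0
```

```bash
python3 - <<'E'
from h import *
o=get_obs();p=o['ee_pos'];e=o['eef_rot'];Y=R.from_rotvec(e).as_matrix()[:,1];X=R.from_rotvec(e).as_matrix()[:,0]
print(p,np.degrees(np.arctan2(Y[1],Y[0])),o['grip_width'],o['finger_force'],o['force'],o['joint_positions'])
s=cam('wrist');P=cloud(s)-p;x,y,z=P[...,0],P[...,1],P[...,2]
d=P@X;l=P@Y
for lo,hi in((10,22),(-9,2),(-33,-26)):
    m=(z>lo)&(z<hi)&(np.hypot(x,y)<36)&((abs(l)<7.5) if lo==10 else True);q=np.c_[d[m],l[m],z[m]]
    print(lo,m.sum(),q.mean(0),q.min(0),q.max(0), cv2.minEnclosingCircle(q[:,:2].astype(np.float32)))
E
```

```text
[409.85297743 320.59647544 160.91712171] 100.55885512816299 13.310401781187116 44.9533885717392 [-0.37148396  0.33600974 -1.0178455 ] [ 6.60922173e-01  2.53321700e-01  1.90756689e+00  3.71622642e-06
  9.81231137e-01 -1.09416295e+00]
10 2219 [ 2.59399831  0.57184982 17.03665806] [-22.62293078  -7.46809209  10.06001046] [23.35120214  7.48950539 21.95515187] ((0.27282625436782837, 0.9815980792045593), 23.2269287109375)
-9 1398 [14.33392818  0.55977406 -3.91833416] [ -1.73385578 -23.25174949  -8.95475565] [25.05816495 24.56648133  1.97125531] ((2.3909084796905518, 0.7069547772407532), 24.088359832763672)
-33 2510 [ 15.89208504   0.32419613 -28.16945134] [-16.80358833 -33.0831298  -32.99577448] [ 33.79803244  34.24724878 -26.00575172] ((0.038804952055215836, 0.5985331535339355), 33.8996696472168)
```

Call:
jog_arm:
  motion:
    - {"offset":[0.6,-0.14,0.1],"angular":[0,0,0]}
    - {"offset":[0.9,-0.22,0],"angular":[0,0,0]}
    - {"offset":[0.9,-0.22,0],"angular":[0,0,0]}
    - {"offset":[0.8,-0.19,0],"angular":[0,0,0]}
    - {"offset":[0.36,-0.09,0],"angular":[0,0,0]}
    - {"offset":[0,0,0],"angular":[0,0,0]}
    - {"offset":[0,0,0],"angular":[0,0,0]}
    - {"offset":[0,0,0],"angular":[0,0,0]}

```text
time: 12.65
ee_pos: [551.0, 286.6, 165.0]
eef_rot: [0.286, -3.127, 0.0]
force: [1.1, -0.3, -0.6]
grip_width: 13.7
finger_force: 45.0
```

```bash
python3 - <<'E'
from h import *
for i in range(3):
    o=get_obs();print(o['ee_pos'],o['eef_rot'],o['force']); s=cam('top')
E
```

```text
[551.02247563 286.64854341 164.95974604] [ 2.86141064e-01 -3.12710739e+00  4.74058775e-04] [ 1.13377044 -0.30501147 -0.61513351]
[551.17268251 286.7559935  165.19911708] [ 2.86409812e-01 -3.12754203e+00  2.58285526e-04] [ 0.70069208  0.08368648 -1.20614378]
[551.40251072 286.8317543  165.40598778] [ 2.86538260e-01 -3.12804145e+00  8.13612636e-05] [-0.7186456   0.2694868  -0.31060489]
```

Call:
jog_arm:
  motion:
    - {"offset":[0.03,-0.01,-0.3],"angular":[0,0,0]}
    - {"offset":[0,0,-0.4],"angular":[0,0,0]}
    - {"offset":[0,0,-0.2],"angular":[0,0,0]}
    - {"offset":[0,0,-0.1],"angular":[0,0,0]}
    - {"offset":[0,0,0],"angular":[0,0,0]}
    - {"offset":[0,0,0],"angular":[0,0,0]}

```text
time: 13.4
ee_pos: [554.0, 286.1, 125.6]
eef_rot: [-0.285, 3.128, 0.0]
force: [-0.4, 0.5, -0.5]
grip_width: 13.8
finger_force: 45.0
```

Call:
jog_arm:
  motion:
    - {"offset":[0,0,-0.05],"angular":[0,0,0]}
    - {"offset":[0,0,-0.05],"angular":[0,0,0]}
    - {"offset":[0,0,-0.05],"angular":[0,0,0]}
    - {"offset":[0,0,0],"angular":[0,0,0]}
    - {"offset":[0,0,0],"angular":[0,0,0]}

```text
time: 13.9
ee_pos: [553.9, 286.0, 119.6]
eef_rot: [-0.285, 3.128, 0.0]
force: [0.1, -1.2, 1.0]
grip_width: 13.6
finger_force: 45.0
```

No rim contact at TCP 119.6, so the lugs are in the notches. Now I'll press down.

Call:
jog_arm:
  motion:
    - {"offset":[-0.03,0,-0.05],"angular":[0,0,0]}
    - {"offset":[0,0,-0.05],"angular":[0,0,0]}
    - {"offset":[0,0,-0.05],"angular":[0,0,0]}
    - {"offset":[0,0,-0.05],"angular":[0,0,0]}
    - {"offset":[0,0,0],"angular":[0,0,0]}
    - {"offset":[0,0,0],"angular":[0,0,0]}

```text
time: 14.5
ee_pos: [553.4, 286.2, 112.1]
eef_rot: [-0.285, 3.127, 0.001]
force: [0.9, -0.8, 6.9]
grip_width: 13.3
finger_force: 45.0
```

Call:
jog_arm:
  motion:
    - {"offset":[0,0,-0.04],"angular":[0,0,0]}
    - {"offset":[0,0,-0.04],"angular":[0,0,0]}
    - {"offset":[0,0,0],"angular":[0,0,0]}
    - {"offset":[0,0,0],"angular":[0,0,0]}

```text
time: 14.9
ee_pos: [553.7, 286.0, 111.3]
eef_rot: [-0.284, 3.126, 0.0]
force: [-4.9, -7.3, 27.8]
grip_width: 13.3
finger_force: 45.0
```

The cap is flush. I'll ease off slightly and turn clockwise.

Call:
jog_arm:
  motion:
    - {"offset":[-0.01,-0.01,0.01],"angular":[0,0,-0.3]}
    - {"offset":[0,0,0],"angular":[0,0,-0.7]}
    - {"offset":[0,0,0],"angular":[0,0,-1]}
    - {"offset":[0,0,0],"angular":[0,0,-1]}
    - {"offset":[0,0,0],"angular":[0,0,-1]}
    - {"offset":[0,0,0],"angular":[0,0,0]}

```text
time: 15.5
ee_pos: [553.9, 286.1, 111.3]
eef_rot: [0.595, 3.081, 0.003]
force: [-1.4, -3.9, 23.1]
grip_width: 13.9
finger_force: 45.0
```

```bash
python3 - <<'E'
from h import *
o=get_obs();Y=R.from_rotvec(o['eef_rot']).as_matrix()[:,1];print(o['ee_pos'],np.degrees(np.arctan2(Y[1],Y[0])),o['force'],o['wrist_torque'],o['joint_positions'])
E
```

```text
[553.85559648 286.05374728 111.31481307] 68.13159171369416 [-1.37341667 -3.90455043 23.14008294] [-0.69517179 -0.0067084  -0.10664655] [ 4.74672812e-01  4.58916382e-01  1.72590347e+00 -7.16827838e-04
  9.52867560e-01 -7.14029784e-01]
```

Call:
jog_arm:
  motion:
    - {"offset":[0,0,0],"angular":[0,0,-1]}
    - {"offset":[0,0,0],"angular":[0,0,-1]}
    - {"offset":[0,0,0],"angular":[0,0,-1]}
    - {"offset":[0,0,0],"angular":[0,0,-1]}
    - {"offset":[0,0,0],"angular":[0,0,-1]}
    - {"offset":[0,0,0],"angular":[0,0,-1]}
    - {"offset":[0,0,0],"angular":[0,0,-0.6]}
    - {"offset":[0,0,0],"angular":[0,0,-0.3]}
    - {"offset":[0,0,0],"angular":[0,0,0]}
    - {"offset":[0,0,0],"angular":[0,0,0]}

```text
time: 16.5
ee_pos: [553.9, 285.8, 111.3]
eef_rot: [1.949, 2.46, 0.005]
force: [-0.4, -4.8, 21.8]
grip_width: 13.3
finger_force: 45.0
```

```bash
cat >o.py <<'E'
from h import *
o=get_obs();Y=R.from_rotvec(o['eef_rot']).as_matrix()[:,1];print(o['time'],o['ee_pos'],np.degrees(np.arctan2(Y[1],Y[0])),o['force'],o['wrist_torque'],o['joint_positions'][5])
E
python3 o.py
```

```text
16.5 [553.91087319 285.77422774 111.29690937] 13.225122845385917 [-0.419871   -4.83352263 21.82816714] [-0.93364917  0.04078585  0.16579387] 0.24446869274215918
```

Call:
jog_arm:
  motion:
    - {"offset":[0,0,0],"angular":[0,0,-0.2]}
    - {"offset":[0,0,0],"angular":[0,0,-0.2]}
    - {"offset":[0,0,0],"angular":[0,0,-0.1]}
    - {"offset":[0,0,0],"angular":[0,0,0]}
    - {"offset":[0,0,0],"angular":[0,0,0]}

```text
time: 17.0
ee_pos: [553.5, 285.9, 111.3]
eef_rot: [2.034, 2.392, 0.004]
force: [-3.0, -3.8, 23.5]
grip_width: 13.8
finger_force: 45.1
```

```bash
python3 o.py
```

```text
17.0 [553.47439327 285.87303342 111.31230677] 9.251799327859304 [-2.98671633 -3.80389074 23.53603747] [-0.85559795  0.3802067   0.47734441] 0.31385991415181913
```

Call:
jog_arm:
  motion:
    - {"offset":[0,0,0],"angular":[0,0,0]}
    - {"offset":[0,0,0],"angular":[0,0,0]}
    - {"offset":[0,0,0],"angular":[0,0,0]}
    - {"offset":[0,0,0],"angular":[0,0,0]}
    - {"offset":[0,0,0],"angular":[0,0,0]}

```text
time: 17.5
ee_pos: [553.5, 285.9, 111.3]
eef_rot: [2.034, 2.392, 0.004]
force: [-3.4, -4.4, 23.9]
grip_width: 13.6
finger_force: 45.1
```

```bash
python3 o.py; python3 - <<'E'
from h import *
o=get_obs();p=o['ee_pos'];M=R.from_rotvec(o['eef_rot']).as_matrix()
s=cam('wrist');P=cloud(s)-p;d=P@M[:,0];l=P@M[:,1];z=P[...,2]
m=(z>14)&(z<21)&(abs(l)<9)&(abs(d)<28);q=np.c_[d[m],l[m]].astype(np.float32);print(m.sum(),cv2.minAreaRect(q),q.min(0),q.max(0))
m=(z>-38)&(z<-25)&(np.hypot(d,l)<34);print('flange top z',np.median(P[m][:,2])+p[2],m.sum())
E
```

```text
17.5 [553.48847683 285.85374573 111.31213355] 9.253289905664742 [-3.38275462 -4.43829541 23.86214457] [-0.87814132  0.43457255  0.47221958] 0.31384231250933986
2195 ((1.4408340454101562, -0.2614107131958008), (46.03162384033203, 17.75213623046875), 1.8727847337722778) [-21.730747   -8.8261175] [24.3673   8.92037]
flange top z 83.31498915039667 2562
```

The hold is steady: the flange is flush, the bar is still aligned in the grip, and the torque shows the cap is at its stop. I'll hand it in.

```bash
python3 -c "
from h import *
print(close_job())"
```

```text
the job is handed in; nothing more can be done
None
```

The job is handed in at about 17.6 s: the vial is standing in the chamber, and the arm is still gripping the black cap, holding it flush on the collar (about 24 N down) and turned clockwise about 91° to the stop; the shutter itself was not seen, only inferred from that turn and the torque rise.

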